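# Press a tongued pine block home under the lip of a drilling jig and hold it there

### The job

First turn the blue lever of the jig's air valve to half open (45 degrees), so that air will keep the seat free of chips. Then take the pine block with the stepped tongue, slide its tongue under the aluminium lip of the jig and push against the sprung stop, without ramming it, until the block's shoulder is fully home against the lip. Finish while still holding the block pressed home: do not let go, and leave the other things on the bench alone.

Things in the scene. Friction and masses are not known exactly. Their poses are not given: they have to be found in the camera images.
- jig: Drilling jig fixed to the bench: dark brown board 260 (x) x 300 (y) x 18 thick, origin at the centre of its underside. +x: the way the block is pushed in (roughly away from the robot), +y left, z up. Right (y = -70): seat with aluminium lip; the board before it is the bed, bare for 170. Left: copper air pipe along y (x = 65, 46 above the bench, from y = -28 on), brass valve at y = 90
- seat_mouth (a point): Middle of the slot's mouth: on the board's top (18 above the bench) below the lip's front face, axes as the jig's; the lip's front face is at x = 0 here. The lip is 74 wide (y), 45 deep (x), 12 thick, its underside 15 and its top 27 above the board. The slot below it is 15 high, runs toward +x, its side walls at y = -23 and +23, and is closed at the back
- stop (a joint): Sprung stop (orange plate 42 wide, 12 high) in the slot, pushed back along the jig's +x: m, 0 at rest with its face 20 mm behind the lip's front face, at most 0.015. 4 N to start, 0.4 N more per mm; 0.012 (9 N) when the block is fully home. Released, it pushes the block out again. An orange knob on its rod comes out behind the seat. Keep the push under 30 N
- valve (a joint): Air valve lever, rad: 0 = closed (lever points along the jig's -x, toward the robot, across the pipe), 1.571 = fully open (points along the jig's +y, along the pipe), 0.785 = half open. Opens clockwise seen from above, about a vertical axis; friction of 0.15 N m keeps it where it is left. Starts between 0 and 0.35
- valve_axis (a point): Point on the lever's vertical turning axis, at the mid-height of the lever (78 above the bench); axes as the jig's
- lever_grip (a point): Point in the middle of the lever's blue sleeve, 70 from the turning axis. The lever lies level, 78 above the bench; the sleeve is 65 long, 16 wide and 12 high, and reaches from 35 to 100 from the axis; free space is below it down to the board and the pipe
- workpiece: Pale pine block, 60-110 g: main part 80 long (x), 38 wide (y), 38 high; tongue 32 long, 38 wide, 12 high on its +x end, flush with its underside. Origin: centre of the main part's underside. Shoulder (upright face above the tongue) at x = 40. Fully home it bears on the lip's front face, tongue 32 deep in the slot, axes as the jig's. Starts flat on the bench, tongue roughly away from robot
- tongue_tip (a point): Middle of the lower edge of the tongue's end, on the workpiece (x = 72, z = 0 there); axes as the workpiece's
- offcut: Bystander: plain brown wood block without tongue, 100 x 38 x 38, origin at the centre of its underside
- dark_block: Bystander: plain dark wood block, 85 x 45 x 30, origin at the centre of its underside
- tin: Bystander: closed round tin, 84 in diameter, 100 high, origin at the centre of its underside
- screw_jar: Bystander: jar with a black cap, 60 in diameter, 80 high, origin at the centre of its underside
- driver: Bystander: screwdriver lying on the bench, origin below its middle
Not all that is in view belongs to the job. Leave any green or purple look-alike of the workpiece alone.

How it is judged:
By the outcome, as a careful person would: the job done as asked, in the order asked, and still so for the second after the job is handed in, while the arm keeps its last pose, push and grip.
It also fails if it takes over 69 s, if anything falls off the work surface, if the arm or the gripper's body presses on something with over 40 N, if the wrist force passes 120 N, or if a joint passes its speed limit or range.

### The arm

A 6-joint arm with a two-finger parallel gripper is mounted at the origin on the work surface. World frame = base frame: x ahead of the robot, y to its left, z up, the work surface at z = 0. Lengths are in m, angles in rad, forces in N, time in s.
With the tool pointing down it reaches from about 0.35 to 0.925 m from the base axis. Payload 6.4 kg.
Tool frame: the origin (TCP) lies at the centre of the arm's flange, where the gripper is bolted on; the fingertips stand 199 mm ahead of it and the grasp point (between the pads) lies 180 mm ahead of it (env.nose_length is the distance from the TCP to the fingertips, in m); z points along the fingers, y is the direction in which the jaws open and shut (so a half turn about z gives the same grasp; the last joint's range is limited). The gripper opens to 94 mm and grips with 3 to 60 N. Pads are 16 mm wide; open, the fingers measure 119 mm over their backs; the gripper's body (75 mm by 177 mm) begins 78 mm behind the grasp point.
Start: joints at [0.983, 0.245, 1.558, -0, 1.339, -0.174], TCP at [0.261, 0.595, 0.405] pointing down, gripper open.
Joint ranges: [-3.13, 3.13], [-1.02, 2.26], [0.13, 2.54], [-0.95, 4.09], [0.21, 2.88], [-2.74, 2.74]. Speed limits (rad/s): [2.57, 2.57, 3.14, 3.14, 3.14, 3.14].

### API

Orientations are given as a unit quaternion [x, y, z, w].
In Python, from plant import observe, cams, env gives the robot as it stands.
- The arm moves only by the tool carry_out, never from a script. Its argument "increments" is text: rows parted by semicolons, each of 4 numbers parted by spaces: the shift along the tool's x, y, z in m, then the turn about the tool's z in rad. In form: dx dy dz turn; .... A call has 1 to 20 rows; each row is the pose to reach, as a shift and turn from the pose measured when the call began, along the tool's axes at that moment; what a row does not reach only later rows make up. A row lasts 1/10 s, in which the tool goes at most 50 mm and 8.59 degrees, less where a joint would pass 70% of its speed; a pose out of reach is approached as far as the arm can. A call with a gripper value outside its range is refused whole. "jaw" is the closure, from 0 (fully open) to 1 (shut), set as the call begins (left out, the last holds). The fingers move at their own pace and stop on an object; the grip force is fixed at half the most. Time passes only in rows, so rows that repeat a pose let the fingers close. It gives the time, the measured TCP pose, the force and the opening at its end, in the units of the state.
- observe(): the state, without advancing time (a new reading comes with each control period).
- cams.snapshot(name): name is "scene" or "top" or "wrist"; returns a dict with "image" (400x640x3 uint8, blue, green, red), "fx", "fy", "cx", "cy" (pixels), "distortion" ([k1, k2, p1, p2, k3] as OpenCV has them; the pictures are not rectified), "rvec" (rotation vector, rad) and "tvec" (3), from world to camera coordinates, as OpenCV has them. Camera axes: x right, y down, z forward; pixel columns grow to the right and rows downward; lengths in m; the calibration is good to about 2 mm. A picture is of the moment at which its call begins. There is no depth.
- env.close_job(): hands the job in, once; it reports no verdict.
The state is a dict: "time": time; "qpos": joint angles; "qvel": joint speeds; "joint_torque": joint torques, N m; "tcp_pos": TCP position; "eef_rot": TCP orientation; "contact_force": force on the tool from outside, world axes, zero at the start; "wrist_torque": the same for the moment, N m; "opening": opening from 0.0 (shut) to 1.0 (fully open).
Only numpy, scipy, OpenCV 4.12 (cv2) and the standard library are available. Lean on these libraries where they do the work, as an engineer would, in place of code of your own. Each camera call takes 0.05 s, during which the arm holds its last target.

## Working session

There is one attempt and no reset: what is moved stays moved. The work goes in short steps, Python scripts to look and compute and a tool call to move; the robot and the scene stay as the last step left them, time stands still between calls to the robot, and variables do not carry over. Pictures are saved under pics/ and viewed, and the job is handed in when it is done.

Besides the shell and the picture viewer there is one more tool, called after "Call:" as name(argument=value, ...) on one line, values as JSON. carry_out: Moves the arm, as the interface text tells. Its arguments: {"type":"object","properties":{"increments":{"type":"string"},"jaw":{"type":"number"}},"required":["increments"]}

```bash
ls; mkdir -p pics; cat > h.py <<'E'
import numpy as np, cv2, pickle
from plant import observe, cams, env
def snap(name,fn):
    s=cams.snapshot(name); cv2.imwrite('pics/'+fn+'.png',s['image']); pickle.dump(s,open('pics/'+fn+'.pkl','wb')); return s
def load(fn): return pickle.load(open('pics/'+fn+'.pkl','rb'))
def K(s): return np.array([[s['fx'],0,s['cx']],[0,s['fy'],s['cy']],[0,0,1]])
def ray(s,px):
    R,_=cv2.Rodrigues(np.array(s['rvec'],float)); t=np.array(s['tvec'],float).reshape(3)
    u=cv2.undistortPoints(np.array([[px]],float),K(s),np.array(s['distortion'],float))[0,0]
    return -R.T@t, R.T@np.array([u[0],u[1],1])
def onz(s,px,z):
    c,d=ray(s,px); return c+d*(z-c[2])/d[2]
def proj(s,p):
    return cv2.projectPoints(np.array(p,float).reshape(-1,1,3),np.array(s['rvec'],float),np.array(s['tvec'],float),K(s),np.array(s['distortion'],float))[0].reshape(-1,2)
E
python3 - <<'E'
from h import *
for n in ('scene','top','wrist'):
    s=snap(n,n+'0'); c,d=ray(s,(320,200)); print(n,c,d)
print(observe())
E
```

```text
pics
scene [1.03006618 0.38830371 0.72855647] [-0.5107637  -0.54080497 -0.66877069]
top [ 0.45505764 -0.14889129  1.1090133 ] [ 0.0474011  -0.00492825 -0.99888901]
wrist [0.19007957 0.62717388 0.38293531] [ 0.24047958 -0.11033983 -0.96437076]
{'time': 0.15, 'qpos': array([ 9.82909887e-01,  2.45662936e-01,  1.55870746e+00, -3.02387031e-05,
        1.33869447e+00, -1.74053401e-01]), 'qvel': array([-0.00052114, -0.00081897, -0.00446922, -0.00110057, -0.00080915,
        0.00217286]), 'joint_torque': array([ 5.69348795e-04, -4.16267323e+01, -3.14980960e+01,  6.85837213e-02,
        3.16166680e-02, -9.72637054e-05]), 'tcp_pos': array([0.26125665, 0.59500726, 0.4038066 ]), 'eef_rot': array([ 2.05439704e-01,  9.78669498e-01, -6.88799917e-04, -2.60042847e-04]), 'contact_force': array([0.43073231, 0.30031317, 0.00895864]), 'wrist_torque': array([0.01900467, 0.01945875, 0.01004189]), 'opening': 1.0018457998419692}
```

View pics/scene0.png

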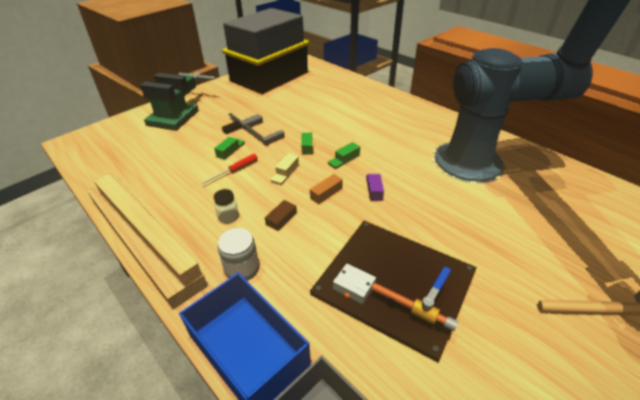

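View pics/top0.png

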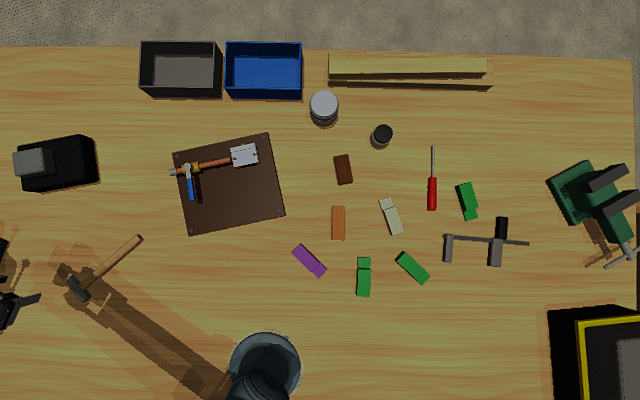

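The scene view shows the jig at lower right, with the lever at (435,285) and the lip at (353,282). The pale block is at (287,166). In the top view the jig is at (228,185), the lever at (191,183), the lip at (243,155) and the pale stepped block at (391,216). Stepped candidates in the top view are the pale block (391,216), green blocks (467,201), (363,277) and (412,267), and purple (309,260). Only the first is pine-coloured. I'll enlarge it to confirm.

```bash
python3 - <<'E'
from h import *
t=load('top0')['image']; s=load('scene0')['image']
a=cv2.resize(t[180:250,350:430],None,fx=5,fy=5,interpolation=cv2.INTER_CUBIC)
b=cv2.resize(s[140:200,250:330],None,fx=5,fy=5,interpolation=cv2.INTER_CUBIC)
b=cv2.copyMakeBorder(b,0,50,0,0,cv2.BORDER_CONSTANT)
cv2.imwrite('pics/c1.png',np.hstack([a,b]))
cv2.imwrite('pics/c2.png',cv2.resize(t[125:245,160:295],None,fx=5,fy=5,interpolation=cv2.INTER_CUBIC))
E
```

```text
(no output)
```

View pics/c1.png

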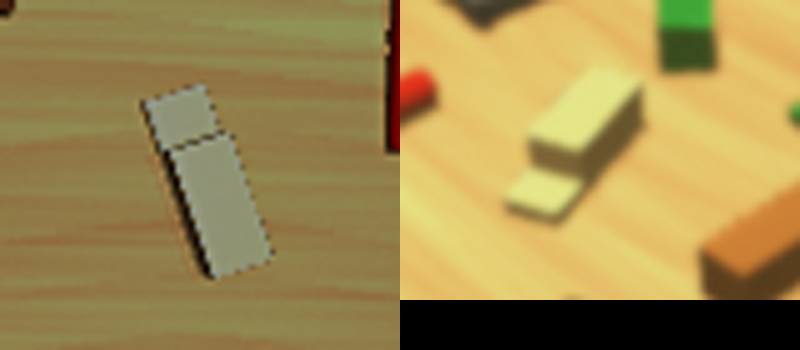

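View pics/c2.png

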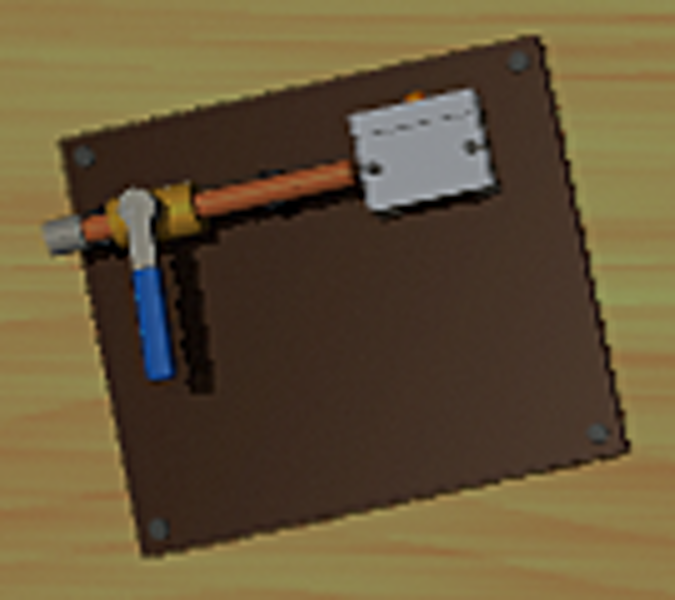

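The pale block at top (391,216) has the step and its tongue points up, i.e. +x, so it is the workpiece. Next I measure the poses.

```bash
cat > meas.py <<'E'
from h import *
s=load('top0'); im=s['image']; hsv=cv2.cvtColor(im,cv2.COLOR_BGR2HSV)
# jig: dark px
m=((hsv[...,2]<85)).astype(np.uint8); m[:125]=0;m[245:]=0;m[:,:165]=0;m[:,295:]=0
m=cv2.morphologyEx(m,cv2.MORPH_OPEN,np.ones((3,3)))
cs=cv2.findContours(m,0,1)[0]; c=max(cs,key=cv2.contourArea); h=cv2.convexHull(c)[:,0]
# undistorted world pts of hull on z=.018
P=np.array([onz(s,p,.018)[:2] for p in h.astype(float)])
r=cv2.minAreaRect((P*1000).astype(np.float32)); print('board',r)
for p in [(62,142),(540,37),(628,453),(143,555)]:
    print(onz(s,(160+(p[0]+.5)/5-.5,125+(p[1]+.5)/5-.5),.018))
# lip 
for p in [(348,115),(475,88),(494,187),(370,212)]:
    print('lip',onz(s,(160+(p[0]+.5)/5-.5,125+(p[1]+.5)/5-.5),.045))
b=((hsv[...,0]>100)&(hsv[...,0]<125)&(hsv[...,1]>150)&(hsv[...,2]>60)).astype(np.uint8);b[:130]=0;b[230:]=0;b[:,:170]=0;b[:,230:]=0
P=np.array([onz(s,(float(x),float(y)),.084)[:2] for y,x in np.argwhere(b)])
print('sleeve',len(P),cv2.minAreaRect((P*1000).astype(np.float32)),P.mean(0))
w=onz(s,(160+137/5-.4,125+208/5-.4),.084); print('axis px',w)
# block
for p in [(145,100),(206,85),(216,133),(165,152)]: print('tongue',onz(s,(350+(p[0]+.5)/5-.5,180+(p[1]+.5)/5-.5),.012))
for p in [(168,153),(232,134),(273,255),(213,279)]: print('main',onz(s,(350+(p[0]+.5)/5-.5,180+(p[1]+.5)/5-.5),.038))
E
python3 meas.py
```

```text
board ((549.573974609375, 124.201904296875), (261.1546325683594, 300.2502746582031), 13.864337921142578)
[0.63913208 0.29903912 0.018     ]
[0.709594   0.00960563 0.018     ]
[ 0.45869403 -0.05098896  0.018     ]
[0.39024716 0.23927442 0.018     ]
lip [0.65421924 0.1179577  0.045     ]
lip [0.67195723 0.04320179 0.045     ]
lip [0.61330552 0.03002274 0.045     ]
lip [0.59683305 0.10281513 0.045     ]
sleeve 114 ((524.7611083984375, 215.70108032226562), (61.98290252685547, 15.189823150634766), 11.048397064208984) [0.52448683 0.21526258]
axis px [0.59100256 0.22704015 0.084     ]
tongue [ 0.51257459 -0.33144449  0.012     ]
tongue [ 0.52255261 -0.36828945  0.012     ]
tongue [ 0.49363309 -0.37479405  0.012     ]
tongue [ 0.48141599 -0.34407718  0.012     ]
main [ 0.48024346 -0.34123397  0.038     ]
main [ 0.49235329 -0.37892231  0.038     ]
main [ 0.42163208 -0.4042424   0.038     ]
main [ 0.40673593 -0.36902369  0.038     ]
```

```bash
cat >> h.py <<'E'
from scipy.spatial.transform import Rotation as Ro
def st():
    o=observe(); R=Ro.from_quat(o['eef_rot']).as_matrix(); y=R[:,1]
    print('t',o['time'],'tcp',o['tcp_pos'].round(4),'jaw yaw deg',np.degrees(np.arctan2(y[1],y[0])).round(2),'z',R[:,2].round(4),'F',np.round(o['contact_force'],1),'open',round(o['opening'],3),'q',o['qpos'].round(2)); return o,R
def to(p,jawdeg=None):
    o,R=st(); d=R.T@(np.array(p)-o['tcp_pos']); 
    y=R[:,1]; a=np.degrees(np.arctan2(y[1],y[0])); tn=0
    if jawdeg is not None: tn=-((jawdeg-a+90)%180-90)
    print('inc',d.round(4),'turn',np.radians(tn).round(4)); return d,tn
E
python3 - <<'E'
from h import *
to([.522,.2145,.36],100.5)
E
```

```text
t 0.15 tcp [0.2613 0.595  0.4038] jaw yaw deg 66.29 z [-8.0e-04 -1.2e-03 -1.0e+00] F [0.4 0.3 0. ] open 1.002 q [ 0.98  0.25  1.56 -0.    1.34 -0.17]
inc [-0.3918 -0.2435  0.0441] turn -0.5971
```

Call:
carry_out(increments="-0.05 -0.03 0 -0.07;-0.09 -0.055 0 -0.15;-0.13 -0.08 0.01 -0.2;-0.17 -0.105 0.02 -0.28;-0.21 -0.13 0.03 -0.35;-0.25 -0.155 0.04 -0.42;-0.29 -0.18 0.044 -0.5;-0.33 -0.205 0.044 -0.55;-0.37 -0.23 0.044 -0.597;-0.392 -0.2435 0.044 -0.597;-0.392 -0.2435 0.044 -0.597;-0.392 -0.2435 0.044 -0.597;-0.392 -0.2435 0.044 -0.597", jaw=0.3)

```text
time: 1.45
tcp_pos: [0.5216, 0.2152, 0.3598]
eef_rot: [-0.092, 0.996, -0.0, -0.001]
contact_force: [-0.4, -0.3, -0.8]
opening: 0.7
```

```bash
python3 - <<'E'
from h import *
st(); s=snap('wrist','w1')
print(proj(s,[[.591,.227,.084],[.5221,.2144,.084],[.605,.0657,.018]]))
E
```

```text
t 1.45 tcp [0.5216 0.2152 0.3598] jaw yaw deg 100.56 z [-0.0016 -0.0011 -1.    ] F [-0.4 -0.3 -0.8] open 0.7 q [ 0.19  0.09  1.82 -0.    1.23 -1.56]
[[318.77001944 282.97613752]
 [318.96757743 209.52468502]
 [174.25171893 238.6037711 ]]
```

View pics/w1.png

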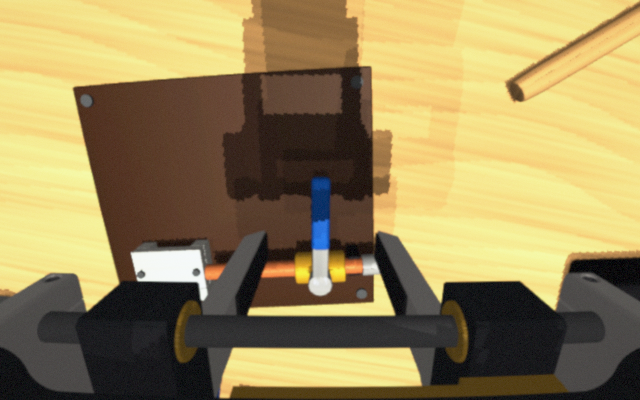

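The wrist view shows the lever sleeve at (320,180)–(320,250) and its axis at (320,284), within 2 px of the predicted positions. I'll descend and grip.

Call:
carry_out(increments="0 0 0.03 0;0 0 0.06 0;0 0 0.09 0;0 0 0.1 0;0 0 0.1 0;0 0 0.1 0", jaw=0.5)

```text
time: 2.1
tcp_pos: [0.5217, 0.2159, 0.2612]
eef_rot: [-0.093, 0.996, -0.0, 0.0]
contact_force: [-0.5, 0.3, -0.1]
opening: 0.499
```

Call:
carry_out(increments="0 0 0 0;0 0 0 0;0 0 0 0;0 0 0 0;0 0 0 0;0 0 0 0;0 0 0 0;0 0 0 0", jaw=1)

```text
time: 2.9
tcp_pos: [0.5219, 0.2158, 0.2616]
eef_rot: [-0.093, 0.996, -0.001, 0.0]
contact_force: [0.2, -1.9, 4.3]
opening: 0.169
```

```bash
python3 - <<'E'
from h import *
o,R=st(); s=snap('wrist','w2')
ax=np.array([.5912,.227]); g=o['tcp_pos']+.18*R[:,2]; v=g[:2]-ax; print(g,v,np.hypot(*v),np.degrees(np.arctan2(v[1],v[0])))
E
```

```text
t 2.9 tcp [0.5219 0.2158 0.2616] jaw yaw deg 100.63 z [ 0.001  -0.0011 -1.    ] F [ 0.2 -1.9  4.3] open 0.169 q [ 0.19  0.22  1.87 -0.    1.05 -1.56]
[0.52211804 0.21557986 0.08161105] [-0.06908196 -0.01142014] 0.0700195453654983 -170.61316049383046
```

View pics/w2.png

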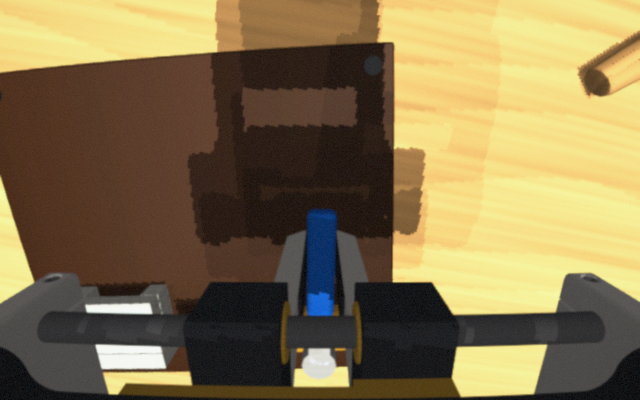

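```bash
python3 -c "
import numpy as np
for k in range(1,14):
  t=min(.06*k,.732); print('%.4f %.4f 0 %.3f;'%(-.07*(1-np.cos(t)),.07*np.sin(t),t),end='')"
```

```text
-0.0001 0.0042 0 0.060;-0.0005 0.0084 0 0.120;-0.0011 0.0125 0 0.180;-0.0020 0.0166 0 0.240;-0.0031 0.0207 0 0.300;-0.0045 0.0247 0 0.360;-0.0061 0.0285 0 0.420;-0.0079 0.0323 0 0.480;-0.0100 0.0360 0 0.540;-0.0122 0.0395 0 0.600;-0.0147 0.0429 0 0.660;-0.0174 0.0462 0 0.720;-0.0179 0.0468 0 0.732;
```

Call:
carry_out(increments="-0.0001 0.0042 0 0.060;-0.0005 0.0084 0 0.120;-0.0011 0.0125 0 0.180;-0.0020 0.0166 0 0.240;-0.0031 0.0207 0 0.300;-0.0045 0.0247 0 0.360;-0.0061 0.0285 0 0.420;-0.0079 0.0323 0 0.480;-0.0100 0.0360 0 0.540;-0.0122 0.0395 0 0.600;-0.0147 0.0429 0 0.660;-0.0174 0.0462 0 0.720;-0.0179 0.0468 0 0.732;-0.0179 0.0468 0 0.732;-0.0179 0.0468 0 0.732;-0.0179 0.0468 0 0.732")

```text
time: 4.55
tcp_pos: [0.5311, 0.2653, 0.2617]
eef_rot: [0.27, 0.963, 0.0, 0.001]
contact_force: [4.0, 3.4, 0.3]
opening: 0.166
```

```bash
python3 - <<'E'
from h import *
o,R=st()
ax=np.array([.5912,.227]); g=o['tcp_pos']+.18*R[:,2]; v=g[:2]-ax; print(g,v,np.hypot(*v),np.degrees(np.arctan2(v[1],v[0])))
E
```

```text
t 4.55 tcp [0.5311 0.2653 0.2617] jaw yaw deg 58.72 z [ 2.7e-03  1.0e-04 -1.0e+00] F [4.  3.4 0.3] open 0.166 q [ 0.27  0.28  1.79 -0.    1.06 -0.75]
[0.5315775  0.26532039 0.08171026] [-0.0596225   0.03832039] 0.07087520512772583 147.27046117848755
```

Call:
carry_out(increments="0 0 0 0;0 0 0 0;0 0 0 0;0 0 0 0", jaw=0.6)

```text
time: 4.95
tcp_pos: [0.5308, 0.2651, 0.2613]
eef_rot: [0.27, 0.963, 0.0, 0.001]
contact_force: [-0.7, -0.1, -0.9]
opening: 0.396
```

Call:
carry_out(increments="0 0 -0.03 0;0 0 -0.07 0;0 0 -0.11 0;-0.02 0 -0.15 0;-0.05 0 -0.15 0;-0.09 0 -0.15 0;-0.12 0 -0.15 0;-0.12 0 -0.15 0", jaw=0.4)

```text
time: 5.75
tcp_pos: [0.6352, 0.2006, 0.411]
eef_rot: [0.271, 0.963, -0.0, 0.001]
contact_force: [-1.2, 0.5, -0.5]
opening: 0.602
```

```bash
python3 - <<'E'
from h import *
o,R=st(); s=snap('top','t1'); snap('wrist','w3'); snap('scene','s1')
cv2.imwrite('pics/c3.png',np.hstack([cv2.resize(s['image'][125:245,160:295],None,fx=3,fy=3), cv2.resize(load('s1')['image'][220:340,340:475],None,fx=3,fy=3)]))
E
```

```text
t 5.75 tcp [0.6352 0.2006 0.411 ] jaw yaw deg 58.52 z [ 1.5e-03 -9.0e-04 -1.0e+00] F [-1.2  0.5 -0.5] open 0.602 q [ 0.14  0.28  1.51 -0.    1.36 -0.88]
```

View pics/c3.png

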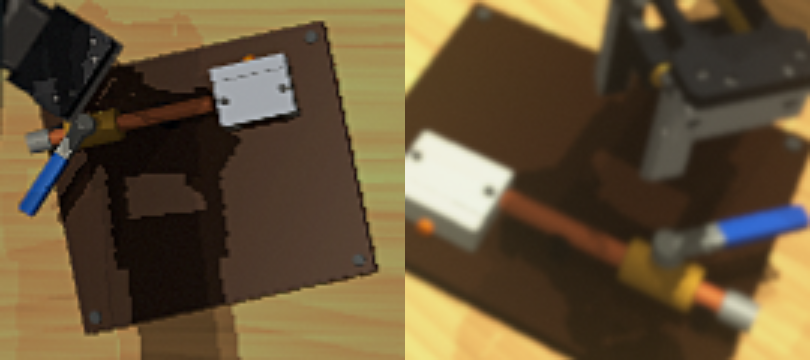

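View pics/w3.png

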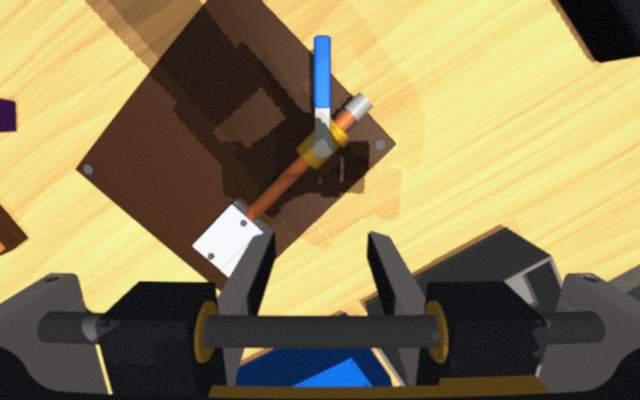

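The lever now lies diagonally, with its sleeve at wrist (322,35)–(322,108). I'll measure its angle and plan the block grasp.

```bash
python3 - <<'E'
from h import *
for fn,roi in (('t1',(170,215,160,200)),('w3',(30,120,300,345))):
    s=load(fn); hsv=cv2.cvtColor(s['image'],cv2.COLOR_BGR2HSV)
    b=((hsv[...,0]>100)&(hsv[...,0]<125)&(hsv[...,1]>150)&(hsv[...,2]>60)).astype(np.uint8)
    k=np.zeros_like(b);k[roi[0]:roi[1],roi[2]:roi[3]]=1;b*=k
    P=np.array([onz(s,(float(x),float(y)),.084)[:2] for y,x in np.argwhere(b)])
    v=P.mean(0)-[.5912,.227]
    r=cv2.minAreaRect((P*1000).astype(np.float32));L=cv2.fitLine((P*1000).astype(np.float32),2,0,.01,.01).ravel()
    a=np.degrees(np.arctan2(v[1],v[0])); print(fn,len(P),r,P.mean(0),'ang by axis',a,'line',np.degrees(np.arctan2(L[1],L[0])),'valve deg',193.7-a)
# block
s=load('t1'); hsv=cv2.cvtColor(s['image'],cv2.COLOR_BGR2HSV)
R=s['image'][185:245,370:410]
tt=np.array([[.51257459,-.33144449],[.52255261,-.36828945]]).mean(0)
M=np.array([[.4802,-.3412],[.49235,-.3789],[.4216,-.4042],[.4067,-.3690]])
print(M.mean(0),tt, np.degrees(np.arctan2(*(M[:2].mean(0)-M[2:].mean(0))[::-1])),np.degrees(np.arctan2(*(tt-M.mean(0))[::-1])))
ys=M; print([np.linalg.norm(M[i]-M[(i+1)%4]) for i in range(4)])
E
```

```text
t1 108 ((533.8158569335938, 262.3143310546875), (14.254505157470703, 61.29405975341797), 59.136295318603516) [0.53372739 0.26234473] ang by axis 148.40915181253683 line -30.761486 valve deg 45.290848187463155
w3 1166 ((535.852294921875, 263.1775817871094), (15.915660858154297, 60.609397888183594), 58.67041015625) [0.53634104 0.26306784] ang by axis 146.67648168090741 line -30.94642 valve deg 47.023518319092574
[ 0.4502125 -0.373325 ] [ 0.5175636  -0.34986697] 20.209212140006674 19.202955445680523
[np.float64(0.03960950012307654), np.float64(0.07513755718680243), np.float64(0.03822368375758673), np.float64(0.07858174088170865)]
```

Both views give the lever about 45–47° open, so the valve is done. Next I hover over the pine block with the jaws at −70°, which keeps q6 mid-range.

```bash
python3 - <<'E'
from h import *
to([.4502,-.3733,.36],-70.3)
E
```

```text
t 5.9 tcp [0.6326 0.2031 0.411 ] jaw yaw deg 58.72 z [ 1.e-04 -2.e-04 -1.e+00] F [-0.4  0.7  0.4] open 0.598 q [ 0.14  0.27  1.51 -0.    1.36 -0.88]
inc [-0.1434 -0.5873  0.0511] turn -0.8897
```

Call:
carry_out(increments="-0.008 -0.035 0 0.14;-0.016 -0.07 0 0.28;-0.024 -0.105 0 0.42;-0.033 -0.14 0 0.56;-0.041 -0.175 0 0.7;-0.05 -0.21 0 0.84;-0.059 -0.245 0 0.98;-0.068 -0.28 0 1.12;-0.076 -0.315 0 1.26;-0.085 -0.35 0.01 1.4;-0.094 -0.385 0.02 1.54;-0.103 -0.42 0.03 1.68;-0.111 -0.455 0.04 1.82;-0.12 -0.49 0.05 1.96;-0.128 -0.525 0.051 2.1;-0.137 -0.56 0.051 2.2;-0.143 -0.587 0.051 2.252;-0.143 -0.587 0.051 2.252;-0.143 -0.587 0.051 2.252;-0.143 -0.587 0.051 2.252", jaw=0.2)

```text
time: 7.9
tcp_pos: [0.4505, -0.3712, 0.36]
eef_rot: [0.985, 0.172, 0.0, -0.0]
contact_force: [-0.6, 0.9, 0.4]
opening: 0.8
```

```bash
python3 - <<'E'
from h import *
st(); s=snap('wrist','w4'); print(proj(s,[[.4502,-.3733,.038]]))
E
```

```text
t 7.9 tcp [ 0.4505 -0.3712  0.36  ] jaw yaw deg -70.18 z [-1.e-04  5.e-04 -1.e+00] F [-0.6  0.9  0.4] open 0.8 q [-0.88  0.14  1.77  0.    1.24  0.34]
[[323.48840421 196.77930106]]
```

View pics/w4.png

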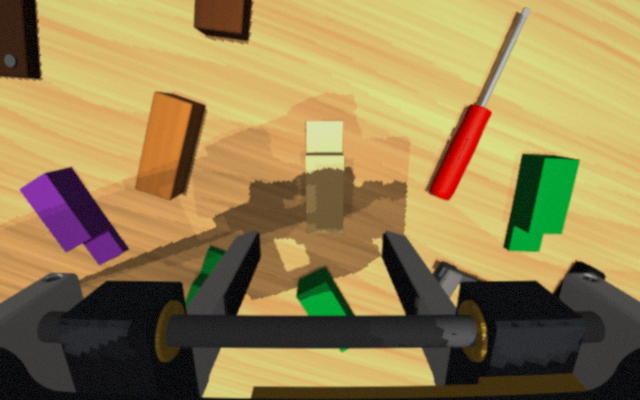

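The block is at (325,192), aligned with the image. Its shoulder is at row 154, tongue end at row 121 and rear end at row 230.

```bash
python3 - <<'E'
from h import *
s=load('w4')
cv2.imwrite('pics/c4.png',cv2.resize(s['image'][110:240,290:360],None,fx=4.5,fy=4.5,interpolation=cv2.INTER_CUBIC))
for p,z in [((305.5,154),.038),((344.5,154),.038),((343.5,230),.038),((306.5,230),.038),((306,121),.012),((343,121),.012)]: print(onz(s,p,z))
E
```

```text
[ 0.48414367 -0.34263165  0.038     ]
[ 0.49683434 -0.37774666  0.038     ]
[ 0.42414589 -0.40455791  0.038     ]
[ 0.41129762 -0.36896776  0.038     ]
[ 0.51246871 -0.33202663  0.012     ]
[ 0.52521927 -0.36729594  0.012     ]
```

View pics/c4.png

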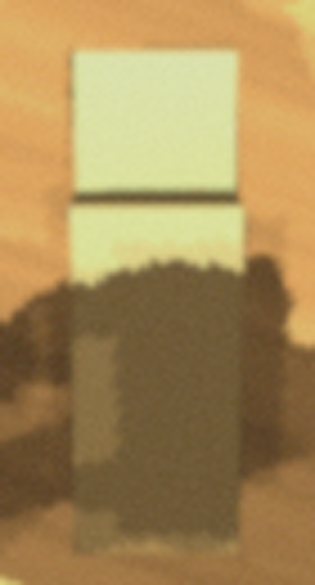

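```bash
python3 - <<'E'
from h import *
to([.452,-.374,.202],-70.1)
E
```

```text
t 7.95 tcp [ 0.4506 -0.3712  0.36  ] jaw yaw deg -70.17 z [-0.e+00  3.e-04 -1.e+00] F [ 0.7 -0.4 -0.2] open 0.799 q [-0.88  0.14  1.77  0.    1.24  0.34]
inc [0.0004 0.0031 0.158 ] turn -0.0013
```

Call:
carry_out(increments="0 0.003 0.03 0;0 0.003 0.07 0;0 0.003 0.1 0;0 0.003 0.12 0;0 0.003 0.14 0;0 0.003 0.15 0;0 0.003 0.158 0;0 0.003 0.158 0;0 0.003 0.158 0;0 0.003 0.158 0")

```text
time: 8.95
tcp_pos: [0.4519, -0.3744, 0.2032]
eef_rot: [0.985, 0.172, 0.001, 0.001]
contact_force: [0.3, -0.4, 0.4]
opening: 0.799
```

Call:
carry_out(increments="0 0 0 0;0 0 0 0;0 0 0 0;0 0 0 0;0 0 0 0;0 0 0 0;0 0 0 0;0 0 0 0;0 0 0 0;0 0 0 0", jaw=1)

```text
time: 9.95
tcp_pos: [0.4519, -0.3744, 0.2032]
eef_rot: [0.985, 0.172, 0.001, 0.001]
contact_force: [-1.1, -0.3, 0.4]
opening: 0.405
```

```bash
python3 - <<'E'
from h import *
st()
E
```

```text
t 9.95 tcp [ 0.4519 -0.3744  0.2032] jaw yaw deg -70.17 z [ 0.0013 -0.0013 -1.    ] F [-1.1 -0.3  0.4] open 0.405 q [-0.88  0.36  1.82  0.    0.95  0.34]
```

Opening is 38 mm, which matches the block width, so it is gripped. I'll lift and carry it above the bed.

```bash
python3 - <<'E'
from h import *
to([.5108,.0427,.30],-76.3)
E
```

```text
t 9.95 tcp [ 0.4519 -0.3744  0.2032] jaw yaw deg -70.17 z [ 0.0013 -0.0013 -1.    ] F [-1.1 -0.3  0.4] open 0.405 q [-0.88  0.36  1.82  0.    0.95  0.34]
inc [ 0.1969 -0.3722 -0.0973] turn 0.107
```

Call:
carry_out(increments="0 0 -0.02 0;0 0 -0.05 0;0 0 -0.08 0;0 0 -0.1 0;0.02 -0.03 -0.1 0;0.035 -0.065 -0.1 0.03;0.055 -0.1 -0.1 0.06;0.074 -0.14 -0.1 0.08;0.095 -0.18 -0.1 0.107;0.116 -0.22 -0.1 0.107;0.137 -0.26 -0.1 0.107;0.158 -0.3 -0.1 0.107;0.18 -0.34 -0.1 0.107;0.19 -0.36 -0.1 0.107;0.197 -0.372 -0.1 0.107;0.197 -0.372 -0.1 0.107;0.197 -0.372 -0.1 0.107;0.197 -0.372 -0.1 0.107")

```text
time: 11.75
tcp_pos: [0.5109, 0.0414, 0.3027]
eef_rot: [0.993, 0.118, 0.0, 0.001]
contact_force: [0.5, 0.2, -0.6]
opening: 0.403
```

```bash
python3 - <<'E'
from h import *
st(); s=snap('wrist','w5'); t=snap('top','t2'); c=snap('scene','s2')
cv2.imwrite('pics/c5.png',np.hstack([cv2.resize(t['image'][125:245,160:295],None,fx=3,fy=3), cv2.resize(c['image'][210:330,330:465],None,fx=3,fy=3)]))
E
```

```text
t 11.75 tcp [0.5109 0.0414 0.3027] jaw yaw deg -76.39 z [ 0.0012 -0.0015 -1.    ] F [ 0.5  0.2 -0.6] open 0.403 q [-0.14  0.04  1.98 -0.    1.11  1.19]
```

View pics/c5.png

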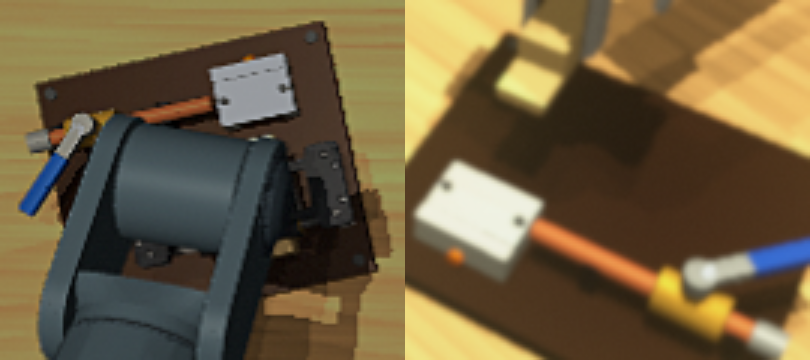

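View pics/w5.png

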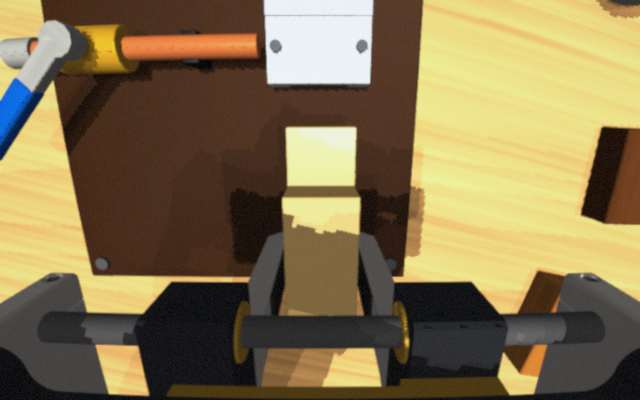

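The wrist view shows the tongue end at (286–355,127), the shoulder's top edge at row 197 and the lip's front edge at row 83 (268–371). I'll turn these into positions.

```bash
python3 - <<'E'
from h import *
s=load('w5'); cj=np.array([.5496,.1242]);a=np.radians(13.7);Rj=np.array([[np.cos(a),-np.sin(a)],[np.sin(a),np.cos(a)]])
def J(p): return ((Rj.T@(p[:2]-cj))*1000).round(1)
tcp=np.array([.5109,.0414]);print('tcp',J(tcp))
for n,p,z in [('tongueL',(286,127),.1115),('tongueR',(355.5,127),.1115),('shL',(283,197),.1375),('shR',(360,197),.1375),
 ('lipL',(268,83.5),.045),('lipR',(371,83.5),.045),('lipBotL',(268,86.5),.033),('lipBotR',(371,86.5),.033),('boardBL',(92,275.5),.018),('boardTR',(422,20),.018)]:
    print(n,J(onz(s,p,z)))
print(proj(s,[[*(cj+Rj@np.array([.040,y])),z] for y in(-.033,-.107) for z in (.045,.033)]))
cv2.imwrite('pics/c6.png',cv2.resize(s['image'][60:220,250:390],None,fx=3.6,fy=3.6,interpolation=cv2.INTER_CUBIC))
E
```

```text
tcp [-57.2 -71.3]
tongueL [ 14.5 -52.4]
tongueR [ 14.5 -89.3]
shL [-17.  -52.8]
shR [-17.1 -89.5]
lipL [ 42.6 -33.3]
lipR [  42.5 -107. ]
lipBotL [ 41.6 -31.3]
lipBotR [  41.5 -108.9]
boardBL [-126.1  149.3]
boardTR [  91.9 -148.8]
[[267.70398201  87.32124239]
 [270.27040535  88.64709705]
 [370.93416021  87.22622538]
 [368.44414075  88.55652034]]
```

View pics/c6.png

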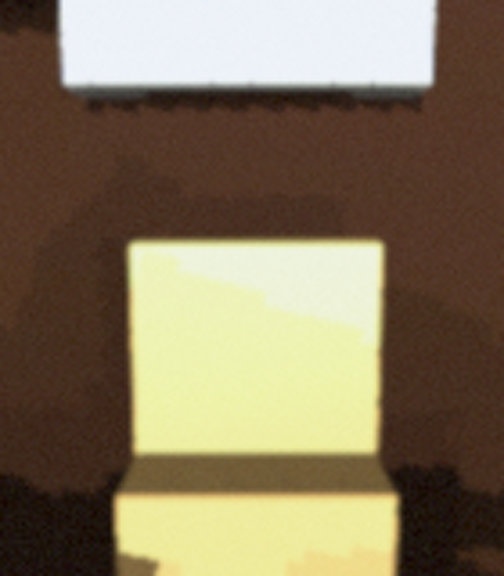

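Call:
carry_out(increments="0 -0.001 0.02 0;0 -0.001 0.04 0;0 -0.001 0.055 0;0 -0.001 0.065 0;0 -0.001 0.072 0;0 -0.001 0.078 0;0 -0.001 0.0805 0;0 -0.001 0.0805 0;0 -0.001 0.0805 0;0 -0.001 0.0805 0;0 -0.001 0.0805 0")

```text
time: 13.0
tcp_pos: [0.5109, 0.0425, 0.2226]
eef_rot: [0.993, 0.119, 0.001, 0.001]
contact_force: [0.5, 0.2, -1.4]
opening: 0.402
```

```bash
python3 - <<'E'
from h import *
cj=np.array([.5496,.1242]);a=np.radians(13.7);Rj=np.array([[np.cos(a),-np.sin(a)],[np.sin(a),np.cos(a)]])
o,R=st(); print('jig',Rj.T@(o['tcp_pos'][:2]-cj)*1000,o['wrist_torque'])
snap('wrist','w6');c=snap('scene','s3')
cv2.imwrite('pics/c7.png',cv2.resize(c['image'][210:330,330:465],None,fx=5,fy=5,interpolation=cv2.INTER_CUBIC)[:590])
E
```

```text
t 13.0 tcp [0.5109 0.0425 0.2226] jaw yaw deg -76.39 z [ 0.002  -0.0015 -1.    ] F [ 0.5  0.2 -1.4] open 0.402 q [-0.14  0.18  2.01 -0.    0.95  1.2 ]
jig [-56.91275432 -70.2442441 ] [-0.039374    0.17682673 -0.02654448]
```

View pics/c7.png

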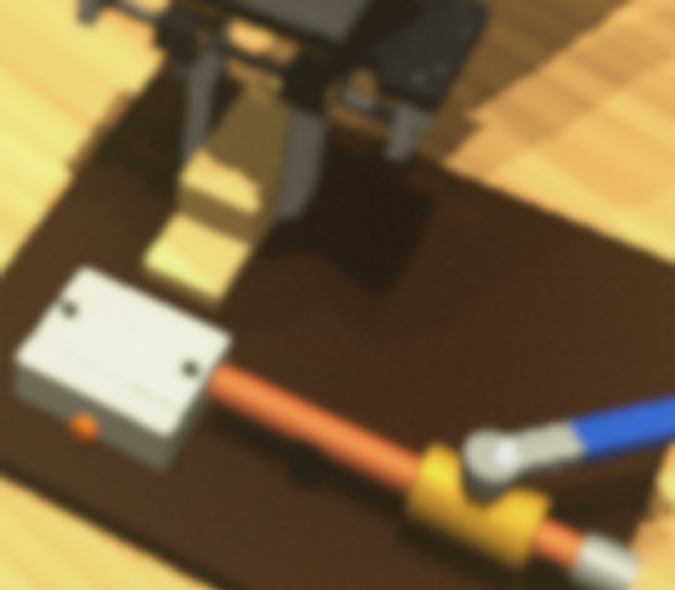

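View pics/w6.png

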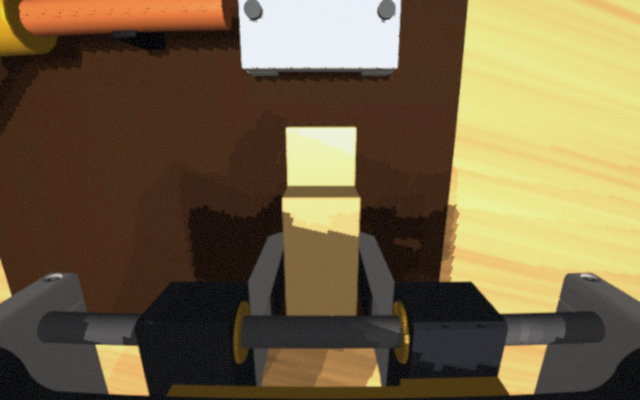

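The tongue is centred on the lip (columns 321 and 320). I'll slide it under gently.

Call:
carry_out(increments="0.004 0 0 0;0.008 0 0 0;0.012 0 0 0;0.016 0 0 0;0.02 0 0 0;0.024 0 0 0;0.027 0 0 0;0.03 0 0 0;0.033 0 0 0;0.036 0 0 0;0.036 0 0 0;0.036 0 0 0")

```text
time: 14.3
tcp_pos: [0.5458, 0.051, 0.2224]
eef_rot: [0.993, 0.119, 0.001, 0.001]
contact_force: [1.0, 0.6, -1.0]
opening: 0.401
```

```bash
cat >> h.py <<'E'
cj=np.array([.5496,.1242]);a_=np.radians(13.7);Rj=np.array([[np.cos(a_),-np.sin(a_)],[np.sin(a_),np.cos(a_)]])
def jst():
    o,R=st(); print('jig tcp',(Rj.T@(o['tcp_pos'][:2]-cj)*1000).round(2),'F jig',(Rj.T@o['contact_force'][:2]).round(1),'M',np.round(o['wrist_torque'],2))
E
python3 -c "
from h import *
jst(); snap('wrist','w7')"
```

```text
t 14.3 tcp [0.5458 0.051  0.2224] jaw yaw deg -76.39 z [ 0.0015 -0.0014 -1.    ] F [ 1.   0.6 -1. ] open 0.401 q [-0.11  0.25  1.92 -0.    0.97  1.22]
jig tcp [-20.99 -70.27] F jig [1.1 0.3] M [ 0.    0.11 -0.01]
```

View pics/w7.png

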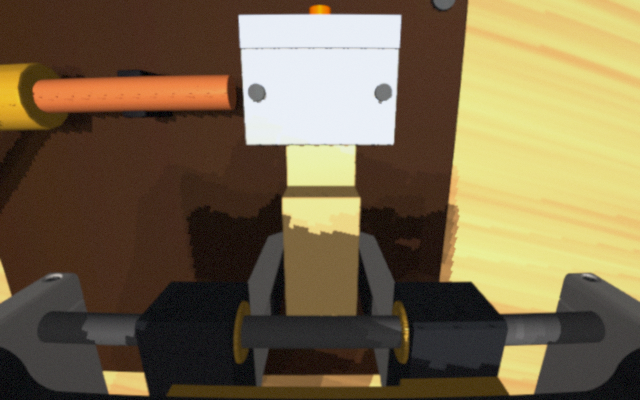

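The tongue is under the lip, centred, with no contact force. I'll continue slowly into the stop.

Call:
carry_out(increments="0.002 0 0 0;0.004 0 0 0;0.006 0 0 0;0.008 0 0 0;0.009 0 0 0;0.01 0 0 0;0.011 0 0 0;0.012 0 0 0;0.013 0 0 0;0.014 0 0 0;0.015 0 0 0;0.015 0 0 0;0.015 0 0 0")

```text
time: 15.65
tcp_pos: [0.56, 0.0545, 0.2221]
eef_rot: [0.993, 0.119, -0.0, 0.001]
contact_force: [-4.3, -1.1, 0.6]
opening: 0.405
```

```bash
python3 -c "
from h import *
jst()"
```

```text
t 15.65 tcp [0.56   0.0545 0.2221] jaw yaw deg -76.38 z [-2.0e-04 -1.5e-03 -1.0e+00] F [-4.3 -1.1  0.6] open 0.405 q [-0.1   0.28  1.88 -0.    0.98  1.23]
jig tcp [ -6.41 -70.2 ] F jig [-4.4 -0.1] M [-0.27  0.92 -0.06]
```

Call:
carry_out(increments="0.001 0 0 0;0.002 0 0 0;0.003 0 0 0;0.004 0 0 0;0.005 0 0 0;0.005 0 0 0;0.005 0 0 0")

```text
time: 16.35
tcp_pos: [0.5645, 0.0555, 0.2219]
eef_rot: [0.993, 0.119, -0.001, 0.001]
contact_force: [-5.7, -2.1, 2.1]
opening: 0.406
```

```bash
python3 -c "
from h import *
jst(); snap('wrist','w8')"
```

```text
t 16.35 tcp [0.5645 0.0555 0.2219] jaw yaw deg -76.38 z [-0.0022 -0.0018 -1.    ] F [-5.7 -2.1  2.1] open 0.406 q [-0.1   0.29  1.87 -0.    0.98  1.23]
jig tcp [ -1.82 -70.22] F jig [-6.  -0.7] M [-0.4   1.13 -0.13]
```

View pics/w8.png

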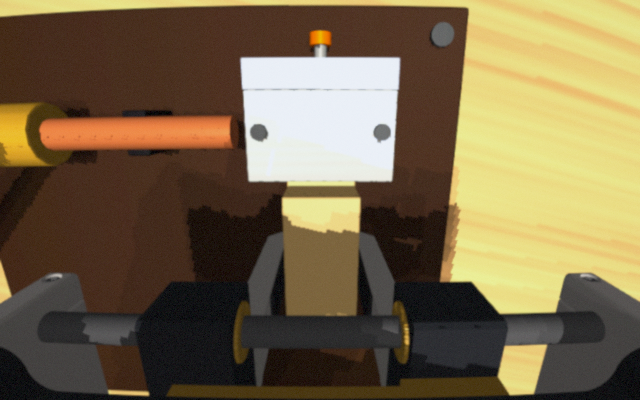

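The knob is emerging at (320,38) and a sliver of tongue (rows 182–187) still shows, so a few mm remain.

Call:
carry_out(increments="0.0008 0 0 0;0.0016 0 0 0;0.0024 0 0 0;0.003 0 0 0;0.003 0 0 0;0.003 0 0 0")

```text
time: 17.0
tcp_pos: [0.5669, 0.0562, 0.2217]
eef_rot: [0.993, 0.119, -0.002, 0.001]
contact_force: [-6.7, -2.2, 3.8]
opening: 0.403
```

```bash
python3 -c "
from h import *
jst(); snap('wrist','w9')"
```

```text
t 17.0 tcp [0.5669 0.0562 0.2217] jaw yaw deg -76.37 z [-0.0045 -0.0021 -1.    ] F [-6.7 -2.2  3.8] open 0.403 q [-0.1   0.3   1.86 -0.    0.98  1.23]
jig tcp [  0.74 -70.21] F jig [-7.  -0.5] M [-0.4  1.2 -0.1]
```

View pics/w9.png

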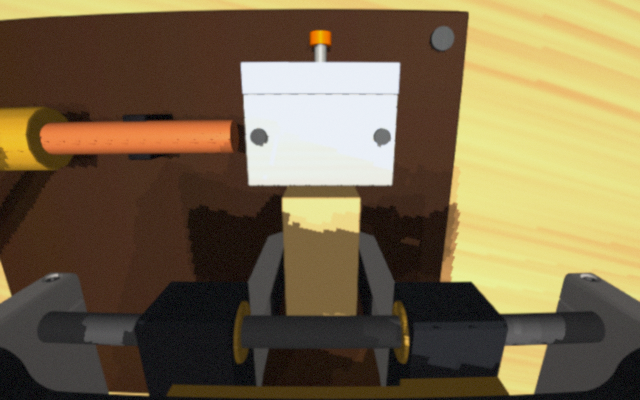

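Call:
carry_out(increments="0.0006 0 0 0;0.0012 0 0 0;0.0018 0 0 0;0.0024 0 0 0;0.0024 0 0 0;0.0024 0 0 0")

```text
time: 17.65
tcp_pos: [0.5688, 0.0566, 0.2217]
eef_rot: [0.993, 0.119, -0.004, 0.001]
contact_force: [-7.4, -3.4, 4.2]
opening: 0.404
```

```bash
python3 -c "
from h import *
jst()"
```

```text
t 17.65 tcp [0.5688 0.0566 0.2217] jaw yaw deg -76.36 z [-0.0073 -0.0026 -1.    ] F [-7.4 -3.4  4.2] open 0.404 q [-0.1   0.3   1.86 -0.    0.99  1.24]
jig tcp [  2.61 -70.25] F jig [-8.  -1.5] M [-0.39  1.34 -0.09]
```

Call:
carry_out(increments="0.0006 0 0 0;0.0012 0 0 0;0.0018 0 0 0;0.0018 0 0 0;0.0018 0 0 0")

```text
time: 18.15
tcp_pos: [0.5701, 0.0568, 0.2218]
eef_rot: [0.993, 0.119, -0.005, 0.001]
contact_force: [-8.5, -3.1, 5.8]
opening: 0.404
```

```bash
python3 -c "
from h import *
jst(); snap('wrist','w10')"
```

```text
t 18.15 tcp [0.5701 0.0568 0.2218] jaw yaw deg -76.35 z [-0.0099 -0.0031 -0.9999] F [-8.5 -3.1  5.8] open 0.404 q [-0.1   0.31  1.85 -0.    0.99  1.24]
jig tcp [  3.94 -70.29] F jig [-8.9 -1. ] M [-0.44  1.33 -0.11]
```

View pics/w10.png

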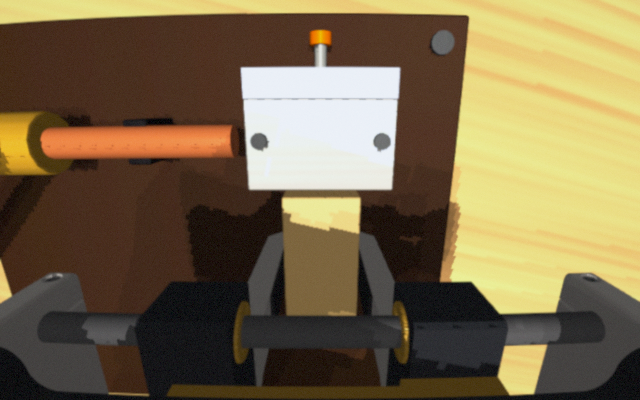

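```bash
python3 - <<'E'
from h import *
for f,rl,rb in (('w8',181,196.5),('w9',185,196),('w10',189.5,196)):
    s=load(f)
    L=[Rj.T@(onz(s,(x,rl),.045)[:2]-cj)*1000 for x in(290,350)]; B=[Rj.T@(onz(s,(x,rb),.0565)[:2]-cj)*1000 for x in(290,350)]
    print(f,L,B, L[0][0]-B[0][0])
ims=[cv2.resize(load(f)['image'][170:215,260:380],None,fx=6,fy=4,interpolation=cv2.INTER_CUBIC) for f in('w8','w9','w10')]
cv2.imwrite('pics/c8.png',np.vstack(ims))
E
```

```text
w8 [array([ 43.11357492, -54.05852965]), array([ 43.0819393 , -84.48099539])] [array([ 38.02735391, -54.99130777]), array([ 37.99542778, -83.55259773])] 5.086221013997374
w9 [array([ 43.20931732, -53.9960897 ]), array([ 43.18201812, -84.47341925])] [array([ 40.48094094, -54.99305986]), array([ 40.45404537, -83.49246399])] 2.7283763861575068
w10 [array([ 43.13957711, -53.94126912]), array([ 43.1250696 , -84.51264979])] [array([ 42.82779752, -55.00513666]), array([ 42.81367723, -83.47842734])] 0.31177959074757666
```

View pics/c8.png

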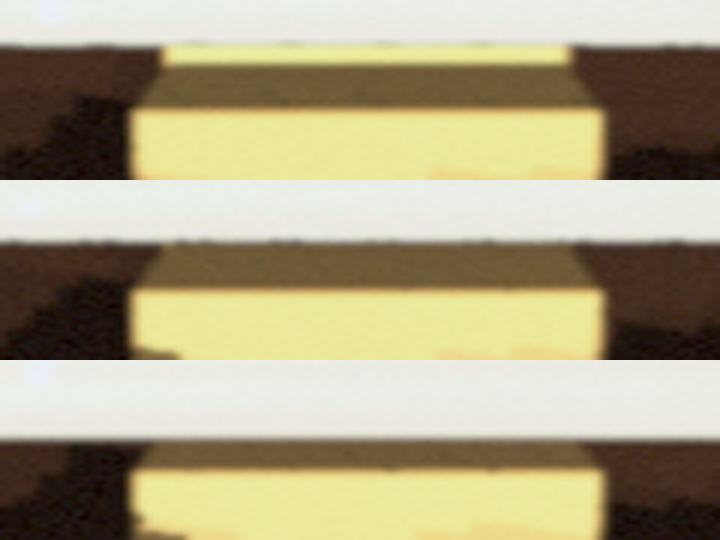

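The remaining gap is at most about 1 mm. I'll push on until the force rises clearly above the 9 N spring.

Call:
carry_out(increments="0.0006 0 0 0;0.0012 0 0 0;0.0018 0 0 0;0.0022 0 0 0;0.0022 0 0 0;0.0022 0 0 0")

```text
time: 18.8
tcp_pos: [0.5716, 0.0572, 0.222]
eef_rot: [0.993, 0.119, -0.007, 0.001]
contact_force: [-9.9, -2.8, 6.9]
opening: 0.402
```

```bash
python3 -c "
from h import *
jst(); snap('wrist','w11')"
```

```text
t 18.8 tcp [0.5716 0.0572 0.222 ] jaw yaw deg -76.33 z [-0.0136 -0.0038 -0.9999] F [-9.9 -2.8  6.9] open 0.402 q [-0.1   0.31  1.85 -0.01  1.    1.24]
jig tcp [  5.5 -70.3] F jig [-10.3  -0.4] M [-0.5   1.62 -0.08]
```

```bash
python3 - <<'E'
from h import *
s0=load('w11');
snap('scene','s4')
c=load('s4')['image']
a=cv2.resize(s0['image'][170:215,260:380],None,fx=6,fy=6,interpolation=cv2.INTER_CUBIC)
b=cv2.resize(c[240:320,310:430],None,fx=6,fy=4,interpolation=cv2.INTER_CUBIC)
cv2.imwrite('pics/c9.png',np.vstack([a,b]))
E
```

```text
(no output)
```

View pics/c9.png

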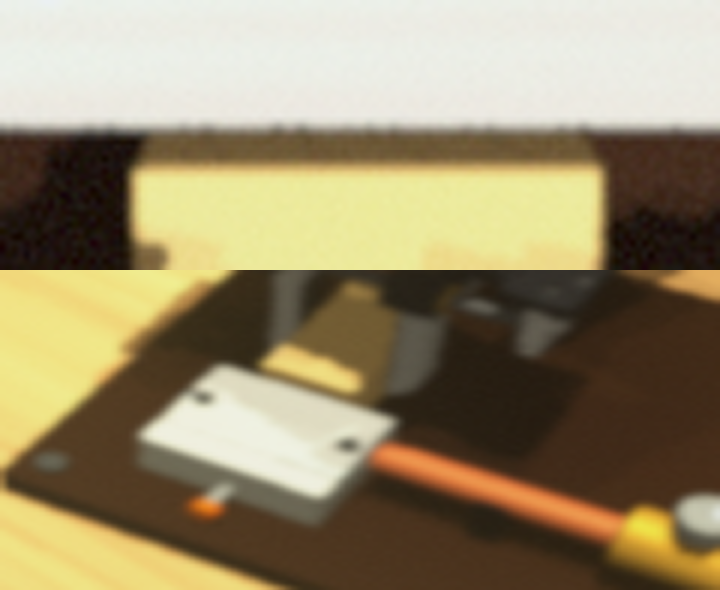

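Call:
carry_out(increments="0.0008 0 0 0;0.0016 0 0 0;0.0024 0 0 0;0.003 0 0 0;0.003 0 0 0;0.003 0 0 0")

```text
time: 19.5
tcp_pos: [0.5732, 0.0576, 0.2216]
eef_rot: [0.993, 0.119, -0.01, 0.001]
contact_force: [-13.3, -3.3, 9.5]
opening: 0.403
```

```bash
python3 - <<'E'
from h import *
jst(); snap('wrist','w12'); snap('scene','s5')
ims=[cv2.resize(load(f)['image'][170:215,260:380],None,fx=6,fy=6,interpolation=cv2.INTER_CUBIC) for f in('w11','w12')]
cv2.imwrite('pics/c10.png',np.vstack(ims))
# knob positions
for f in ('w7','w8','w9','w10','w11','w12'):
    s=load(f);h=cv2.cvtColor(s['image'],cv2.COLOR_BGR2HSV);m=(h[...,0]>5)&(h[...,0]<22)&(h[...,1]>200)&(h[...,2]>150);m[:,:300]=0;m[:,340:]=0;m[60:]=0
    ys,xs=np.nonzero(m); 
    g=cv2.cvtColor(s['image'],cv2.COLOR_BGR2GRAY)[150:215,300:340].mean(1); 
    if len(ys): print(f,ys.min(),ys.max(),ys.mean(),[ (Rj.T@(onz(s,(320,y),.018+.012)[:2]-cj)*1000)[0].round(2) for y in(ys.min(),ys.max())])
    # shoulder/lip edges subpixel by max gradient
    d=np.diff(g); print('   lip edge',150.5+np.argmin(d),'block edge',150.5+np.argmax(d))
E
```

```text
t 19.5 tcp [0.5732 0.0576 0.2216] jaw yaw deg -76.3 z [-0.0205 -0.0048 -0.9998] F [-13.3  -3.3   9.5] open 0.403 q [-0.1   0.31  1.84 -0.01  1.    1.24]
jig tcp [  7.2 -70.3] F jig [-13.7  -0.1] M [-0.69  2.23 -0.02]
w7 5 12 8.71111111111111 [np.float64(109.82), np.float64(106.65)]
   lip edge 185.5 block edge 196.5
w8 30 44 37.06072874493927 [np.float64(116.6), np.float64(110.11)]
   lip edge 185.5 block edge 196.5
w9 30 44 36.829268292682926 [np.float64(118.58), np.float64(112.1)]
   lip edge 184.5 block edge 196.5
w10 30 43 36.663967611336034 [np.float64(120.63), np.float64(114.64)]
   lip edge 189.5 block edge 197.5
w11 30 43 36.66801619433198 [np.float64(121.41), np.float64(115.44)]
   lip edge 190.5 block edge 197.5
w12 30 44 36.80487804878049 [np.float64(121.55), np.float64(115.17)]
   lip edge 192.5 block edge 198.5
```

View pics/c10.png

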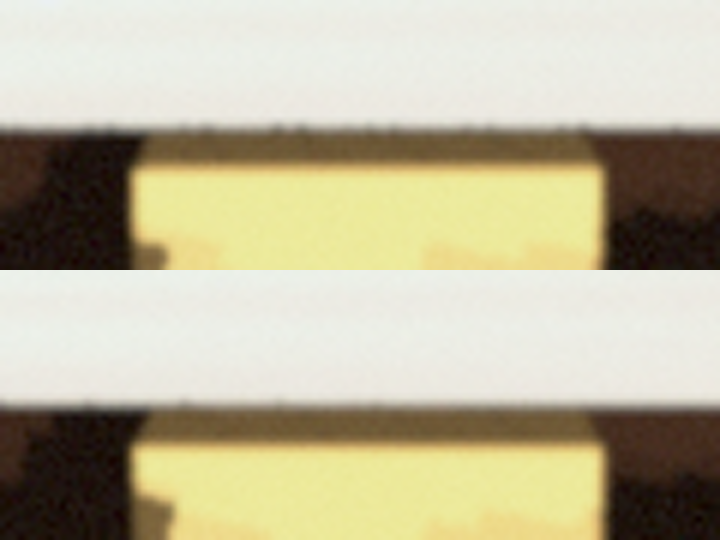

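The force has risen to 13.7 N while block and knob have stalled. Knob travel is about 11.7 mm against an expected 12, so the shoulder bears on the lip. I'll take one last overall check; camera calls keep the pushing target.

```bash
python3 - <<'E'
from h import *
s=snap('scene','s6'); jst(); t=snap('top','t9'); jst()
cv2.imwrite('pics/c11.png',np.vstack([s['image'][60:360],t['image'][60:310]]))
for s,roi in ((t,(165,220,155,205)),):
    hsv=cv2.cvtColor(s['image'],cv2.COLOR_BGR2HSV)
    b=((hsv[...,0]>100)&(hsv[...,0]<125)&(hsv[...,1]>150)&(hsv[...,2]>60)).astype(np.uint8);k=np.zeros_like(b);k[roi[0]:roi[1],roi[2]:roi[3]]=1;b*=k
    P=np.array([onz(s,(float(x),float(y)),.084)[:2] for y,x in np.argwhere(b)])
    if len(P): v=P.mean(0)-[.5912,.227]; print(len(P),'valve deg',193.7-np.degrees(np.arctan2(v[1],v[0])))
E
```

```text
t 19.65 tcp [0.5732 0.0576 0.2216] jaw yaw deg -76.3 z [-0.0204 -0.0048 -0.9998] F [-13.2  -4.1   9.4] open 0.403 q [-0.1   0.31  1.84 -0.01  1.    1.24]
jig tcp [  7.2  -70.31] F jig [-13.8  -0.9] M [-0.66  2.21 -0.12]
t 19.7 tcp [0.5732 0.0576 0.2217] jaw yaw deg -76.3 z [-0.0204 -0.0048 -0.9998] F [-13.7  -3.5   9. ] open 0.405 q [-0.1   0.31  1.84 -0.01  1.    1.24]
jig tcp [  7.19 -70.3 ] F jig [-14.2  -0.1] M [-0.7   2.2  -0.05]
109 valve deg 45.34523578546663
```

View pics/c11.png

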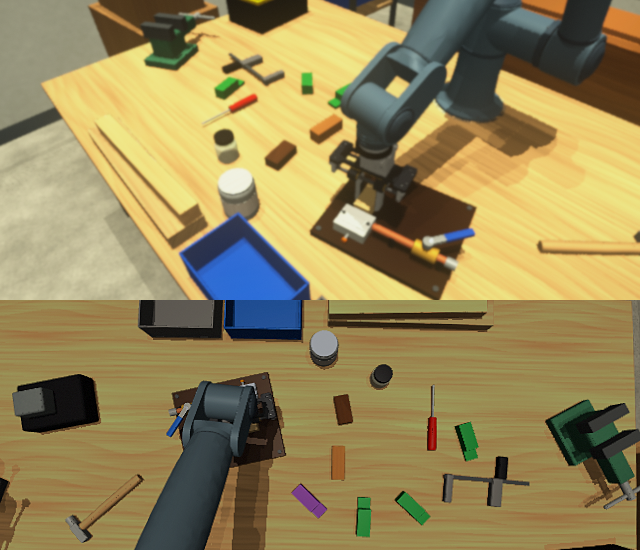

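The push force includes some board friction (Fz is about 9 N), so to be certain I'll press slightly harder while easing the downward load.

Call:
carry_out(increments="0.001 0 -0.0003 0;0.002 0 -0.0006 0;0.003 0 -0.0008 0;0.0036 0 -0.001 0;0.0036 0 -0.001 0;0.0036 0 -0.001 0")

```text
time: 20.3
tcp_pos: [0.5751, 0.058, 0.2218]
eef_rot: [0.993, 0.12, -0.015, 0.001]
contact_force: [-14.5, -5.8, 8.9]
opening: 0.399
```

```bash
python3 - <<'E'
from h import *
jst(); s=snap('wrist','w13'); jst()
h=cv2.cvtColor(s['image'],cv2.COLOR_BGR2HSV);m=(h[...,0]>5)&(h[...,0]<22)&(h[...,1]>200)&(h[...,2]>150);m[:,:300]=0;m[:,340:]=0;m[60:]=0
ys,xs=np.nonzero(m);print(ys.min(),ys.max(),[ (Rj.T@(onz(s,(320,y),.018+.012)[:2]-cj)*1000)[0].round(2) for y in(ys.min(),ys.max())])
cv2.imwrite('pics/c12.png',cv2.resize(s['image'][170:215,260:380],None,fx=6,fy=6,interpolation=cv2.INTER_CUBIC))
E
```

```text
t 20.3 tcp [0.5751 0.058  0.2218] jaw yaw deg -76.26 z [-0.0293 -0.0065 -0.9996] F [-14.5  -5.8   8.9] open 0.399 q [-0.09  0.32  1.84 -0.01  1.01  1.24]
jig tcp [  9.06 -70.38] F jig [-15.5  -2.2] M [-0.89  2.44 -0.12]
t 20.35 tcp [0.5751 0.058  0.2218] jaw yaw deg -76.26 z [-0.0292 -0.0065 -0.9996] F [-15.6  -5.5   7.6] open 0.401 q [-0.09  0.32  1.84 -0.01  1.01  1.24]
jig tcp [  9.06 -70.39] F jig [-16.4  -1.6] M [-1.05  2.4  -0.02]
30 44 [np.float64(121.55), np.float64(115.21)]
```

View pics/c12.png

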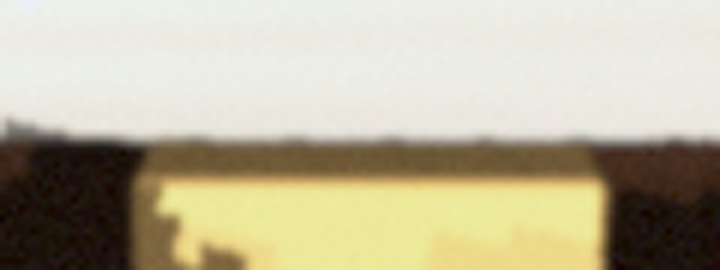

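The block and knob have stalled, so it's home, but repeated small pushes have ratcheted a 1.7° pitch into the tool. I'll back off the stop (tongue still in the slot), press the block flat to remove the pitch, then push home again in one stroke.

Call:
carry_out(increments="-0.002 0 0 0;-0.004 0 0 0;-0.007 0 0 0;-0.01 0 0 0;-0.013 0 0 0;-0.016 0 0 0;-0.018 0 0 0;-0.018 0 0 0;-0.018 0 0 0")

```text
time: 21.25
tcp_pos: [0.5578, 0.0537, 0.2226]
eef_rot: [0.993, 0.12, -0.014, 0.001]
contact_force: [0.8, 0.3, -0.9]
opening: 0.406
```

```bash
python3 -c "
from h import *
jst(); snap('wrist','w14')"
```

```text
t 21.25 tcp [0.5578 0.0537 0.2226] jaw yaw deg -76.26 z [-0.0283 -0.0064 -0.9996] F [ 0.8  0.3 -0.9] open 0.406 q [-0.1   0.28  1.88 -0.01  1.    1.23]
jig tcp [ -8.71 -70.42] F jig [0.9 0.1] M [-0.06  0.1  -0.  ]
```

View pics/w14.png

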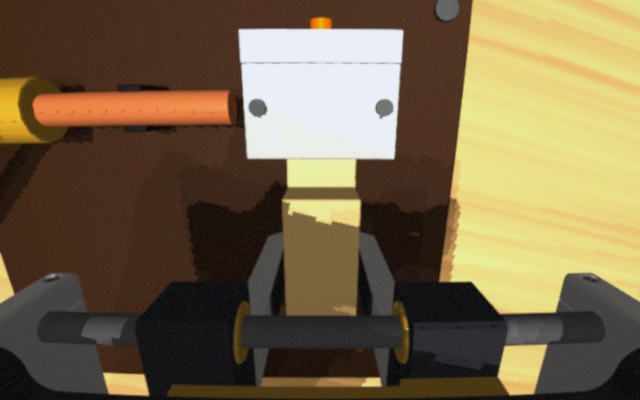

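The block is off the stop, free of force and still under the lip. Now I press down lightly.

Call:
carry_out(increments="0 0 0.0007 0;0 0 0.0014 0;0 0 0.002 0;0 0 0.0025 0;0 0 0.0025 0;0 0 0.0025 0")

```text
time: 21.9
tcp_pos: [0.558, 0.0536, 0.2211]
eef_rot: [0.993, 0.12, -0.014, 0.002]
contact_force: [-4.0, -0.1, 6.1]
opening: 0.405
```

```bash
python3 -c "
from h import *
jst()"
```

```text
t 21.9 tcp [0.558  0.0536 0.2211] jaw yaw deg -76.25 z [-0.0284 -0.0067 -0.9996] F [-4.  -0.1  6.1] open 0.405 q [-0.1   0.29  1.88 -0.01  1.    1.23]
jig tcp [ -8.53 -70.55] F jig [-3.9  0.9] M [-0.07  0.58  0.01]
```

Call:
carry_out(increments="-0.001 0 0.001 0;-0.002 0 0.002 0;-0.003 0 0.003 0;-0.004 0 0.003 0;-0.005 0 0.003 0;-0.006 0 0.003 0")

```text
time: 22.5
tcp_pos: [0.5543, 0.0521, 0.2209]
eef_rot: [0.993, 0.119, -0.01, 0.002]
contact_force: [4.6, 1.5, 7.0]
opening: 0.404
```

```bash
python3 -c "
from h import *
jst()"
```

```text
t 22.5 tcp [0.5543 0.0521 0.2209] jaw yaw deg -76.28 z [-0.0199 -0.0069 -0.9998] F [4.6 1.5 7. ] open 0.404 q [-0.11  0.28  1.89 -0.01  0.99  1.23]
jig tcp [-12.5  -71.14] F jig [4.8 0.4] M [ 0.18 -0.42 -0.04]
```

That works: the pitch fell from 0.028 to 0.020. Repeating.

Call:
carry_out(increments="-0.001 0 0.001 0;-0.002 0 0.002 0;-0.003 0 0.003 0;-0.004 -0.0004 0.003 0;-0.005 -0.0004 0.003 0;-0.006 -0.0004 0.003 0")

```text
time: 23.1
tcp_pos: [0.5508, 0.0509, 0.221]
eef_rot: [0.993, 0.119, -0.006, 0.003]
contact_force: [5.5, 0.3, 9.4]
opening: 0.401
```

Call:
carry_out(increments="-0.001 0 0.001 0;-0.002 0 0.002 0;-0.003 0 0.003 0;-0.004 -0.0004 0.003 0;-0.005 -0.0004 0.003 0;-0.006 -0.0004 0.003 0")

```text
time: 23.7
tcp_pos: [0.5472, 0.0497, 0.2208]
eef_rot: [0.993, 0.119, -0.001, 0.004]
contact_force: [5.1, 1.2, 10.0]
opening: 0.404
```

```bash
python3 -c "
from h import *
jst()"
```

```text
t 23.7 tcp [0.5472 0.0497 0.2208] jaw yaw deg -76.33 z [-7.0e-04 -7.7e-03 -1.0e+00] F [ 5.1  1.2 10. ] open 0.404 q [-0.11  0.26  1.92 -0.01  0.97  1.22]
jig tcp [-19.96 -71.84] F jig [ 5.3 -0.1] M [ 0.28 -0.62 -0.03]
```

Call:
carry_out(increments="-0.001 0 0.001 0;-0.002 0 0.002 0;-0.003 0 0.003 0;-0.004 0 0.003 0")

```text
time: 24.1
tcp_pos: [0.5455, 0.0489, 0.2206]
eef_rot: [0.993, 0.119, 0.003, 0.004]
contact_force: [5.1, 4.8, 10.0]
opening: 0.401
```

Call:
carry_out(increments="0 0 -0.0006 0;0 -0.001 -0.001 0;0 -0.002 -0.001 0;0 -0.0025 -0.001 0;0 -0.0025 -0.001 0;0 -0.0025 -0.001 0")

```text
time: 24.7
tcp_pos: [0.5447, 0.0514, 0.2212]
eef_rot: [0.993, 0.119, 0.003, 0.004]
contact_force: [-0.3, 0.1, -1.2]
opening: 0.401
```

```bash
python3 -c "
from h import *
jst(); snap('wrist','w15')"
```

```text
t 24.7 tcp [0.5447 0.0514 0.2212] jaw yaw deg -76.39 z [ 0.0068 -0.0067 -1.    ] F [-0.3  0.1 -1.2] open 0.401 q [-0.11  0.25  1.92 -0.01  0.96  1.22]
jig tcp [-22.05 -69.57] F jig [-0.2  0.1] M [-0.03  0.11  0.02]
```

View pics/w15.png

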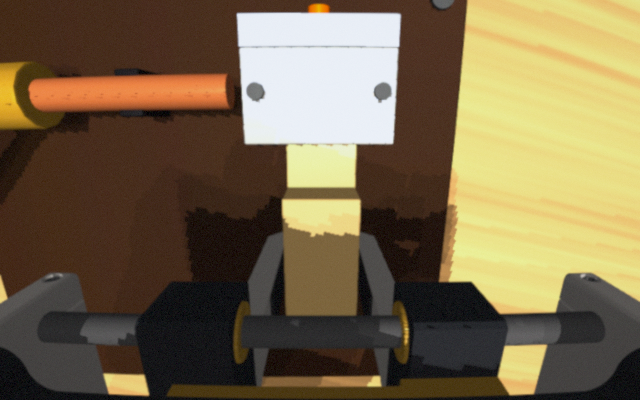

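Free, level and centred again. Now one continuous slow push home.

Call:
carry_out(increments="0.003 0 0 0;0.006 0 0 0;0.009 0 0 0;0.011 0 0 0;0.0125 0 0 0;0.014 0 0 0;0.0155 0 0 0;0.017 0 0 0;0.0185 0 0 0;0.02 0 0 0;0.021 0 0 0;0.022 0 0 0;0.023 0 0 0;0.024 0 0 0;0.025 0 0 0;0.0258 0 0 0;0.0266 0 0 0;0.0272 0 0 0;0.0278 0 0 0;0.0278 0 0 0")

```text
time: 26.75
tcp_pos: [0.5702, 0.0576, 0.2206]
eef_rot: [0.993, 0.119, -0.001, 0.004]
contact_force: [-11.4, -4.3, 6.7]
opening: 0.405
```

```bash
python3 - <<'E'
from h import *
jst(); s=snap('wrist','w16'); jst()
for f in ('w15','w16'):
    s=load(f);h=cv2.cvtColor(s['image'],cv2.COLOR_BGR2HSV);m=(h[...,0]>5)&(h[...,0]<22)&(h[...,1]>200)&(h[...,2]>150);m[:,:300]=0;m[:,340:]=0;m[60:]=0
    ys,xs=np.nonzero(m);print(ys.min(),ys.max(),[ (Rj.T@(onz(s,(320,y),z)[:2]-cj)*1000)[0].round(2) for y in(ys.min(),ys.max()) for z in (.025,.03)])
cv2.imwrite('pics/c13.png',cv2.resize(s['image'][170:215,260:380],None,fx=6,fy=6,interpolation=cv2.INTER_CUBIC))
E
```

```text
t 26.75 tcp [0.5702 0.0576 0.2206] jaw yaw deg -76.35 z [-0.0012 -0.0078 -1.    ] F [-11.4  -4.3   6.7] open 0.405 q [-0.1   0.31  1.86 -0.01  0.98  1.24]
jig tcp [  4.24 -69.61] F jig [-12.1  -1.5] M [-0.75  2.05 -0.03]
t 26.8 tcp [0.5702 0.0576 0.2206] jaw yaw deg -76.35 z [-0.001  -0.0078 -1.    ] F [-12.3  -4.2   6.7] open 0.399 q [-0.1   0.31  1.86 -0.01  0.98  1.24]
jig tcp [  4.23 -69.59] F jig [-13.   -1.1] M [-0.73  2.06 -0.03]
4 11 [np.float64(111.26), np.float64(109.69), np.float64(108.0), np.float64(106.52)]
31 45 [np.float64(123.0), np.float64(121.83), np.float64(116.36), np.float64(115.38)]
```

View pics/c13.png

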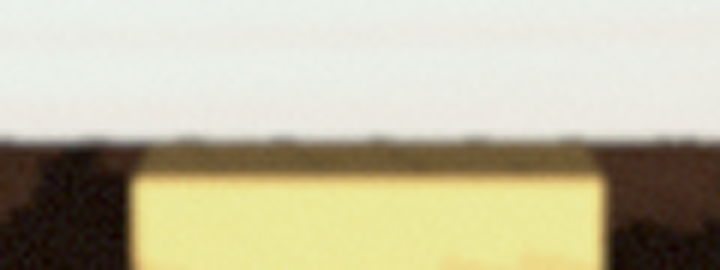

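Level now (pitch ≈ 0), knob travel about 12 mm, force 12.5 N. One slightly firmer press for margin.

Call:
carry_out(increments="0.0015 0 -0.0002 0;0.0025 0 -0.0004 0;0.0033 0 -0.0005 0;0.004 0 -0.0005 0;0.0045 0 -0.0005 0;0.0045 0 -0.0005 0;0.0045 0 -0.0005 0")

```text
time: 27.5
tcp_pos: [0.5727, 0.058, 0.2205]
eef_rot: [0.993, 0.119, -0.006, 0.004]
contact_force: [-16.1, -6.8, 10.8]
opening: 0.4
```

```bash
python3 - <<'E'
from h import *
jst(); s=snap('wrist','w17'); jst()
h=cv2.cvtColor(s['image'],cv2.COLOR_BGR2HSV);m=(h[...,0]>5)&(h[...,0]<22)&(h[...,1]>200)&(h[...,2]>150);m[:,:300]=0;m[:,340:]=0;m[60:]=0
ys,xs=np.nonzero(m);print(ys.min(),ys.max(),[ (Rj.T@(onz(s,(320,y),z)[:2]-cj)*1000)[0].round(2) for y in(ys.min(),ys.max()) for z in (.025,.03)])
E
```

```text
t 27.5 tcp [0.5727 0.058  0.2205] jaw yaw deg -76.32 z [-0.0115 -0.0097 -0.9999] F [-16.1  -6.8  10.8] open 0.4 q [-0.09  0.31  1.85 -0.01  0.99  1.24]
jig tcp [  6.73 -69.74] F jig [-17.3  -2.8] M [-1.02  2.68 -0.11]
t 27.55 tcp [0.5726 0.058  0.2204] jaw yaw deg -76.31 z [-0.0116 -0.0097 -0.9999] F [-16.9  -6.2   9.8] open 0.407 q [-0.09  0.31  1.85 -0.01  0.99  1.24]
jig tcp [  6.71 -69.72] F jig [-17.9  -2.1] M [-1.06  2.69 -0.1 ]
32 45 [np.float64(122.62), np.float64(121.52), np.float64(116.51), np.float64(115.59)]
```

View pics/w17.png

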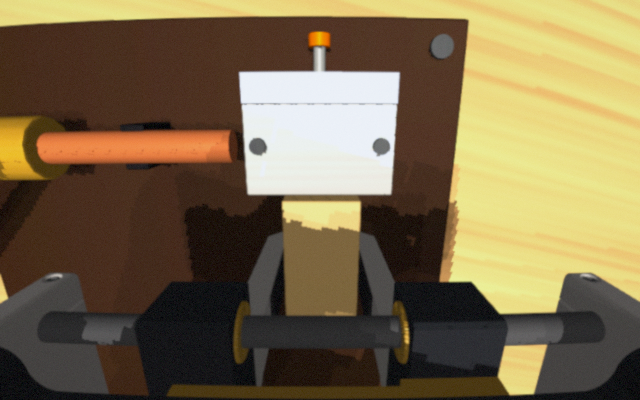

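The force rose to 17.5 N while the knob stayed put, so the shoulder is bearing on the lip. The push is under 30 N and the pitch is 0.7°. Handing in.

```bash
python3 -c "
from h import *
print(env.close_job())"
```

```text
the job is handed in; nothing more can be done
None
```

The valve is at half open and the pine block is home against the lip. I handed the job in at about 27.6 s of the 69 s allowed, with the block still gripped and pressed.

**Valve:** I turned the blue lever first. The top view gave about 45° open both just after release and while the block was pressed in on the first push. One wrist view disagreed slightly, at 47°.

**Block:** I gripped the pine block with an opening of about 38 mm, which matches its width, slid its tongue centred under the lip and pushed against the stop.
- My first run of small pushes tipped the tool by about 1.7°.
- I backed the block off the stop, levelled it with the tongue still in the slot, and pushed it home again in one slow stroke.

**Last checks:**
- The push was about 17.5 N, against the 9 N spring and the 30 N limit.
- The knob had moved about 12 mm. It stayed put when I pressed harder, so the shoulder is bearing on the lip.
- The tool tilt was about 0.7° in pitch and 0.5° in roll.
- The measurements are only good to about 0.5–1 mm, so a gap of a few tenths of a millimetre can't be ruled out.
- None of the other things on the bench were touched.

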